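Screw the window lid onto a magnetic spice tin

TASK

Close the open spice tin: set its red-barred screw lid level on the tin's neck, turn it back (counter-clockwise) to find the thread start so that it drops in, then screw it clockwise until it is fully home and stays tight by itself. Leave the other things on the counter where they are, and let go of the lid at the end.

Things in the scene. Friction and masses are not known exactly. Their poses are not given: they have to be found in the camera images.
- plate: round dark steel plate, 116 mm across, 8 mm thick, fixed to the counter; origin at the centre of its underside, z up; its yaw tells nothing. The open tin clings upright to its centre by a magnet: steel can with red band, 74 mm across, from 8 to 50 mm above the origin. The tin stands at an unknown angle about z and the lid's torque does not turn it (slips at about 4 N m)
- tin_mouth (a point): centre of the top of the tin's neck, 70 mm above the plate's origin; does not show the tin's angle. Neck 50 mm across, bevelled at the top, 20 mm high, with four thread ridges 58 mm across over them. Each quarter turn, clockwise from above: 24 deg open gap, 54 deg ridge, 12 deg stop post as high as the neck
- tin_thread (a point): the tin's axis at the start of the ridges' underside, 66.5 mm above the plate's origin. Ridge 3.5 mm thick, high end at the gap, falls 4 mm in 42 deg clockwise, last 12 deg level. A lug lying on a ridge is blocked clockwise by the post; turned back (at most 78 deg) it falls into the gap, then passes clockwise under the ridge and is drawn down to the post (54 to 66 deg)
- lid_bar (a point): centre of the red grip bar of the loose lid, which lies right way up. Bar 60 mm long (lid's own x), 14 wide, 26 high; this point is 13 mm above the lid's top face and 34 mm above its lower edge. Its height over the plate's origin: 96 to 100 mm with lugs on top of ridges or posts, 91 mm dropped into the gaps (lid rests on the seal), 88.5 mm screwed home
- lid_rim (a point): centre of the lid's lower edge. Lid: steel with clear window, 69 mm across, 21 mm high without the bar, 56 to 91 g. Skirt hollow 63 mm across, 17 mm deep; inside it four lugs 6 mm wide on the lid's own x and y directions, 53 mm between opposite ones, undersides 4 mm and tops 8 mm above this point
- seal (a joint): sprung black rubber seal, 40 mm across, on top of the neck; 0 m = up (its top 74 mm above the plate's origin), grows as it is pressed down, end stop at 0.0035. Screwing the lid home presses it to about 0.0025; about 1.2 N to start, 4.2 N there
- tongs: spring-loaded stainless steel tongs lying flat along their own x, 220 x 30 x 16 mm; origin under the middle. Bystander
- cazuelita: small red clay bowl with two ears, 112 mm across, 45 mm high; origin under its centre. Bystander
- cruet: green glass cruet with a stopper, 68 mm across, 168 mm tall; origin under its centre. Bystander
- scraper: white plastic bench scraper lying flat, 110 x 150 mm, 4 mm thick with a 14 mm thick grip edge; origin under its middle. Bystander
- tin_yellow: closed steel spice tin with yellow window, 70 mm across, 34 mm high; origin under its centre. Bystander
- tin_green: closed steel spice tin with green window, 70 mm across, 34 mm high; origin under its centre. Bystander
- spoon: wooden spoon lying flat; origin under it. Bystander
Mind the look-alikes: they are no part of the job. What is shaped like the part that bears lid_bar but pink is not meant.

How it is judged:
On the way:
1. the lid has dropped level into the thread start: within 5 mm of the tin's axis, tilted less than 0.06 rad, bar centre less than 93 mm above the plate's underside (horizontal distance between lid_bar and plate below 0.005 m and angle between lid_bar's own z axis and vertical below 0.06 rad and z of lid_bar in the frame of plate below 0.093 m), for 0.1 s.
At the end, for the whole second after the job is handed in: the lid is on the tin, within 5 mm of its axis and level within 0.06 rad, bar centre 86 to 89.7 mm above the plate's underside, and by itself keeps the seal pressed down by more than 1.9 mm (horizontal distance between lid_bar and plate below 0.005 m and angle between lid_bar's own z axis and vertical below 0.06 rad and value of joint seal above 0.0019 m and z of lid_bar in the frame of plate between 0.086 and 0.0897 m); the robot touches nothing.
It fails at once if a bystander (tongs, cazuelita, cruet, scraper, tin yellow, tin green, spoon) is moved by more than 30 mm (distance of any of tongs, cazuelita, cruet, scraper, tin_yellow, tin_green, spoon from where it was at the start of the episode above 0.03 m).
It also fails if it takes over 61 s, if anything falls off the work surface, if the arm or the gripper's body presses on something with over 40 N, if the wrist force passes 120 N, or if a joint passes its speed limit or range.

ROBOT

A 6-joint arm with a two-finger parallel gripper is mounted at the origin on the work surface. World frame = base frame: x ahead of the robot, y to its left, z up, the work surface at z = 0. Lengths are in m, angles in rad, forces in N, time in s.
With the tool pointing down it reaches from about 0.425 to 0.95 m from the base axis. Payload 14.7 kg.
Tool frame: the origin (TCP) lies where the fingers leave the gripper's body, on its centre line; the fingertips stand manip.tip_extent ahead of it and the grasp point (between the pads) lies 54 mm ahead of it (manip.tip_extent is the distance from the TCP to the fingertips, in m); z points along the fingers, y is the line along which they close (so a half turn about z gives the same grasp; the last joint's range is limited). The gripper opens to 85 mm and grips with 20 to 120 N. Pads are 22 mm wide; open, the fingers measure 114 mm over their backs; the gripper's body (76 mm by 85 mm) begins 54 mm behind the grasp point. The pads swing forward as they close: fully open they stand 13 mm farther back than shut.
Start: joints at [1.099, 0.48, 1.596, -0, 1.065, -0.047], TCP at [0.268, 0.592, 0.304] pointing down, gripper open.
Joint ranges: [-2.75, 2.75], [-0.82, 2.05], [0.23, 2.67], [-1.56, 4.7], [0.09, 2.69], [-2.92, 2.92]. Speed limits (rad/s): [1.89, 1.89, 2.39, 3.01, 3.01, 3.01].

INTERFACE

Orientations are given as a unit quaternion [w, x, y, z].
In Python, from station import manip, imaging, spot_in, regions_of, place_of gives the robot as it stands.
- The arm moves only by the tool play_rows, never from a script. Its argument "motion" is a list of rows, each a list of 3 entries, a list of its own where there are three numbers: the closure, from -1 (fully open) to 1 (shut), then the shift along the tool's x, y, z normalised to -1 to 1, where 1 is 8 cm, then the turn, a rotation vector about the tool's x, y, z normalised to -1 to 1, where 1 is 60 degrees. A call has 1 to 8 rows; each row shifts and turns the commanded pose from where the row before left it, along the tool's axes as they then stand; what a row does not reach is not made up. A row lasts 1/12 s, in which the tool goes at most 41.7 mm and 7.16 degrees, less where a joint would pass 70% of its speed; a pose out of reach is approached as far as the arm can. A call with a number of a shift or a turn outside -1 to 1 is refused whole. A call with a gripper value outside its range is refused whole. The fingers move at their own pace and stop on an object; the grip force is fixed at half the most. Time passes only in rows, so rows that do not move let the fingers close. It gives the time, the measured TCP pose, the force, the opening and the grip force at its end, in the units of the state.
- manip.state(): the state, without advancing time (a new reading comes with each control period).
- imaging.grab_frame(name): name is "side" or "top"; returns the picture (480x640x3 uint8, red, green, blue); there is no depth.
- imaging.calibration(name): a dict with "camera_matrix" (3x3 intrinsics, pixels), "cam_to_world" (4x4, takes a point from camera to world coordinates). Camera axes: x right, y down, z forward; pixel columns grow to the right and rows downward; lengths in m; the calibration is good to about 2 mm. A picture is of the moment at which its call begins. calibration takes no time and is no camera call.
- manip.sign_off(): hands the job in; it is judged then, once.
Trained networks look in the newest picture that a camera, given by its name, has taken for a name from the list of things; names that differ only in an ending like _2 or _b are one class to them, and where a whole thing is asked for, a point or a joint stands for the part that bears it (a point fixed in the world has none). Each returns a list of dicts, best first, with "confidence" (0 to 1); they miss things now and then, are a little off and sometimes report something else, mostly with a low value. They report only what shows in the picture. A call takes as long as a camera call. They do not tell look-alikes from the thing itself.
- spot_in(camera, thing): "rect" ([left, top, right, bottom] in pixels, round what is visible of it).
- regions_of(camera, thing): "pixels" (480x640 bool, what is visible of it) and "rect" ([left, top, right, bottom] in pixels, round what is visible of it).
- place_of(camera, thing): "pixel" ([column, row] in pixels: a listed point, or the origin of a listed thing).
The state is a dict: "clock": time; "joint_pos": joint angles; "joint_vel": joint speeds; "joint_efforts": joint torques, N m; "tcp_pos": TCP position; "ee_rot": TCP orientation; "contact_force": force on the tool from outside, world axes, zero at the start; "wrist_torque": the same for the moment, N m; "width": finger opening in m; "finger_force": force on a finger pad.
Only numpy, scipy, OpenCV 4.12 (cv2) and the standard library are available. Lean on these libraries where they do the work, as an engineer would, in place of code of your own. Each camera call takes 0.05 s, during which the arm holds its last target. There are 200 camera calls.

## Working session

There is one attempt and no reset: what is moved stays moved. The work goes in short steps, Python scripts to look and compute and a tool call to move; the robot and the scene stay as the last step left them, time stands still between calls to the robot, and variables do not carry over. Pictures are saved under pics/ and viewed, at most 10 in all, crops included, and the job is handed in when it is done.

Besides the shell and the picture viewer there is one more tool, called after "Call:" as name(argument=value, ...), one argument or row to a line, values as JSON. play_rows: Moves the arm, as the interface text tells. Scaled input: -1 to 1 covers 8 cm each way for a shift and 60 degrees each way for a turn. Its arguments: {"type":"object","properties":{"motion":{"type":"array","items":{"type":"array"}}},"required":["motion"]}

```bash
mkdir -p pics; ls
cat > h.py <<'E'
import numpy as np, cv2
from station import manip, imaging, spot_in, regions_of, place_of
def save(cam,fn,crop=None,scale=1):
    im=imaging.grab_frame(cam)[:,:,::-1]
    if crop: l,t,r,b=crop; im=im[t:b,l:r]
    im=cv2.resize(im,None,fx=scale,fy=scale,interpolation=cv2.INTER_CUBIC); cv2.imwrite('pics/'+fn,im)
def ray(cam,px):
    c=imaging.calibration(cam);K=np.array(c['camera_matrix']);T=np.array(c['cam_to_world'])
    d=T[:3,:3]@np.linalg.solve(K,[px[0],px[1],1.]); return T[:3,3],d
def atz(cam,px,z):
    o,d=ray(cam,px); return o+d*(z-o[2])/d[2]
def tri(a,b):
    (o1,d1),(o2,d2)=ray('top',a),ray('side',b)
    A=np.stack([d1,-d2],1);s=np.linalg.lstsq(A,o2-o1,rcond=None)[0]
    p,q=o1+s[0]*d1,o2+s[1]*d2; return (p+q)/2,np.linalg.norm(p-q)
def proj(cam,p):
    c=imaging.calibration(cam);K=np.array(c['camera_matrix']);T=np.linalg.inv(c['cam_to_world'])
    q=K@(T[:3,:3]@p+T[:3,3]); return q[:2]/q[2]
E
python3 - <<'E'
from h import *
np.set_printoptions(precision=3,suppress=True)
save('top','t0.png'); save('side','s0.png')
for th in ['lid_bar','lid_rim','plate','tin_mouth']:
    for c in ['top','side']:
        print(th,c,[(np.round(r['confidence'],2),np.round(r['pixel'])) for r in place_of(c,th)])
for c in ['top','side']: print(imaging.calibration(c))
print(manip.state(), manip.tip_extent)
E
```

```text
pics
lid_bar top [(np.float64(0.95), array([390., 232.])), (np.float64(0.85), array([386., 284.]))]
lid_bar side [(np.float64(0.95), array([286., 300.])), (np.float64(0.69), array([342., 296.]))]
lid_rim top [(np.float64(0.82), array([385., 282.])), (np.float64(0.66), array([390., 233.]))]
lid_rim side [(np.float64(0.95), array([287., 315.])), (np.float64(0.59), array([346., 310.]))]
plate top [(np.float64(0.77), array([258., 285.]))]
plate side [(np.float64(0.86), array([259., 238.]))]
tin_mouth top [(np.float64(0.94), array([255., 287.])), (np.float64(0.42), array([386., 284.]))]
tin_mouth side [(np.float64(0.8), array([261., 224.]))]
{'camera_matrix': array([[510.051,   0.   , 316.17 ],
       [  0.   , 510.051, 232.776],
       [  0.   ,   0.   ,   1.   ]]), 'cam_to_world': array([[-0.007, -0.997,  0.076,  0.514],
       [-1.   ,  0.007, -0.002, -0.016],
       [ 0.001, -0.076, -0.997,  1.256],
       [ 0.   ,  0.   ,  0.   ,  1.   ]])}
{'camera_matrix': array([[437.304,   0.   , 315.628],
       [  0.   , 437.304, 242.115],
       [  0.   ,   0.   ,   1.   ]]), 'cam_to_world': array([[ 0.964, -0.141,  0.225,  0.344],
       [-0.265, -0.518,  0.813, -0.928],
       [ 0.002, -0.844, -0.537,  0.672],
       [ 0.   ,  0.   ,  0.   ,  1.   ]])}
{'clock': 0.5, 'joint_pos': array([ 1.099,  0.48 ,  1.596,  0.   ,  1.065, -0.047]), 'joint_vel': array([ 0.001, -0.002,  0.   ,  0.001, -0.001,  0.   ]), 'joint_efforts': array([  0.   , -94.981, -43.035,   0.   ,   0.003,   0.   ]), 'tcp_pos': array([0.268, 0.592, 0.304]), 'ee_rot': array([-0.   ,  0.211,  0.978, -0.   ]), 'contact_force': array([-0.115,  0.125,  1.014]), 'wrist_torque': array([0.002, 0.01 , 0.015]), 'finger_force': 0.0, 'width': 0.08539517757059349} 0.0726
```

View pics/t0.png

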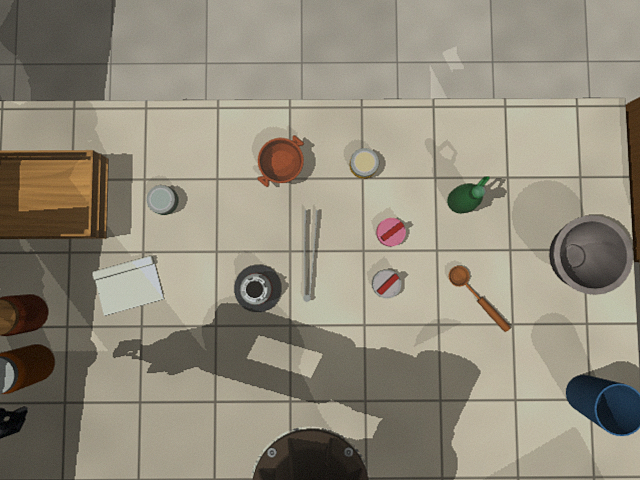

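View pics/s0.png

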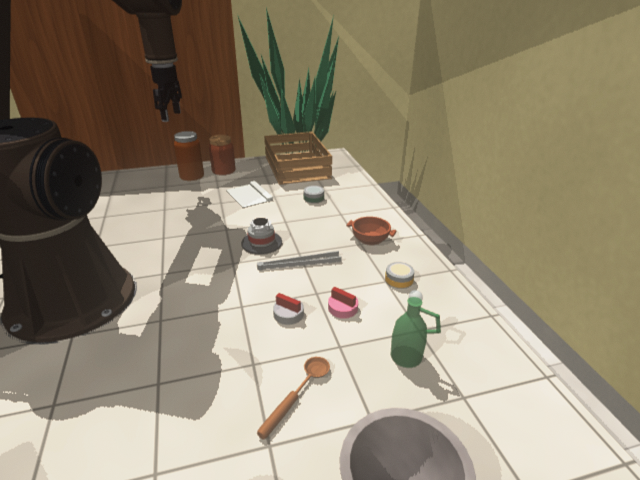

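Run:
```python
from h import *
np.set_printoptions(precision=4,suppress=True)
for n,a,b in [('bar232',(390,232),(342,296)),('bar232/286',(390,232),(286,300)),('bar284',(386,284),(286,300)),('bar284/342',(386,284),(342,296)),('plate',(258,285),(259,238)),('mouth',(255,287),(261,224))]:
    print(n,*tri(a,b))
save('top','c0.png',(340,190,440,330),5.7/1.4)
print(manip.state()['clock'])
```

```text
bar232 [ 0.6083 -0.1961  0.0332] 0.0010809210647274102
bar232/286 [ 0.5442 -0.1871  0.0424] 0.12593436196049068
bar284 [ 0.4824 -0.1832  0.0388] 0.002084355129930468
bar284/342 [ 0.5417 -0.2014  0.0538] 0.12255647540478867
plate [0.4758 0.124  0.0184] 0.013850306871279276
mouth [0.4784 0.1251 0.0629] 0.0016405979267231333
0.55
```

View pics/c0.png

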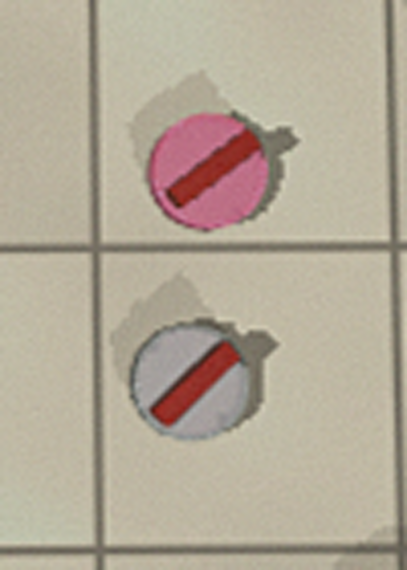

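The right choice is the grey steel lid with the red bar at top (387,284) and side (288,302). The look-alike is the pink lid with a red bar at top (391,232) and side (343,298). The closed tins at (365,162) and (162,199) have no bar. The open tin is at top (256,288).

```bash
cat >> h.py <<'E'
from scipy.spatial.transform import Rotation as R
def pose():
    s=manip.state();q=s['ee_rot'];return s['tcp_pos'],R.from_quat([q[1],q[2],q[3],q[0]]),s
def redbar(cam,roi,ztop):
    im=cv2.cvtColor(imaging.grab_frame(cam),cv2.COLOR_RGB2HSV);l,t,r,b=roi
    m=np.zeros(im.shape[:2],np.uint8)
    m[t:b,l:r]=((((im[...,0]<8)|(im[...,0]>172))&(im[...,1]>140)&(im[...,2]>60))*255)[t:b,l:r]
    n,lab,st,ce=cv2.connectedComponentsWithStats(m)
    k=1+np.argmax(st[1:,4]);ys,xs=np.where(lab==k)
    P=np.array([atz(cam,(x,y),ztop)[:2] for x,y in zip(xs,ys)])
    c=P.mean(0);w,v=np.linalg.eigh(np.cov((P-c).T));d=v[:,1]
    return c,np.degrees(np.arctan2(d[1],d[0])),2*np.sqrt(3*w),st[k]
def goal(p,toolx_deg):
    """tool-frame shift (in units) and z turn (deg) to reach p pointing down, given tool y dir mod 180"""
    t,r,s=pose();y=r.as_matrix()[:,1];a=np.degrees(np.arctan2(y[1],y[0]))
    sh=r.inv().apply(np.array(p)-t)/0.08
    dw=(toolx_deg-a+90)%180-90
    print('shift',sh.round(3),'turn about tool z deg',round(-dw,1),'j',s['joint_pos'].round(3),'tilt',np.degrees(np.arccos(-r.as_matrix()[2,2])).round(2),'t',s['clock'])
E
python3 - <<'E'
from h import *
np.set_printoptions(precision=4,suppress=True)
c,a,l,st=redbar('top',(365,262,412,306),.046);print(c,a,l,st)
t,r,s=pose();print(r.as_matrix())
goal([.47,.2,.25],a+90)
goal([c[0],c[1],.25],a+90)
m=regions_of('top','tin_mouth')
for q in m[:2]:
  ys,xs=np.where(q['pixels']);print(q['confidence'],q['rect'],xs.mean(),ys.mean())
im=imaging.grab_frame('top');g=cv2.cvtColor(im[250:325,220:295],cv2.COLOR_RGB2GRAY)
# plate: dark disc at z .008
b=((g<90)*255).astype(np.uint8);n,lab,st,ce=cv2.connectedComponentsWithStats(b);k=1+np.argmax(st[1:,4]);cn=max(cv2.findContours((lab==k).astype(np.uint8),0,1)[0],key=cv2.contourArea)
(cx,cy),rad=cv2.minEnclosingCircle(cn);print('plate',cx+220,cy+250,rad,atz('top',(cx+220,cy+250),.008))
print('mouth',atz('top',(255,287),.07))
for cc in [.07,]: print('side mouth',atz('side',(261,224),cc))
cv2.imwrite('pics/tin.png',cv2.resize(im[250:325,220:295,::-1],None,fx=8,fy=8,interpolation=2))
E
```

```text
[ 0.4843 -0.1867] 133.29663075783424 [0.0134 0.0591] [377 274  22  20 141]
[[-0.9111  0.4121  0.    ]
 [ 0.4121  0.9111 -0.    ]
 [-0.     -0.     -1.    ]]
shift [-4.323 -3.426  0.674] turn about tool z deg 22.4 j [ 1.099  0.48   1.596 -0.     1.065 -0.047] tilt 0.0 t 0.6
shift [-6.478 -7.755  0.674] turn about tool z deg 22.4 j [ 1.099  0.48   1.596 -0.     1.065 -0.047] tilt 0.0 t 0.6
0.72 [236.1, 261.6, 278.5, 314.6] 257.45772266065387 287.65727170236755
plate 257.0 305.7966117858887 41.235565185546875 [0.4322 0.1265 0.008 ]
mouth [0.4794 0.1241 0.07  ]
side mouth [0.476 0.113 0.07 ]
```

View pics/tin.png

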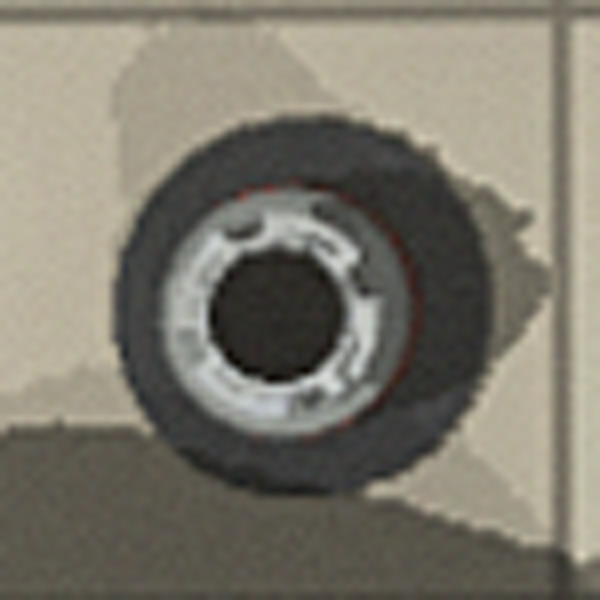

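Call:
play_rows(
  motion=[
    [-1,[-0.31,-0.25,0.05],[0,0,0]],
    [-1,[-0.31,-0.25,0.05],[0,0,0]],
    [-1,[-0.31,-0.25,0.05],[0,0,0]],
    [-1,[-0.31,-0.25,0.05],[0,0,0]],
    [-1,[-0.31,-0.25,0.05],[0,0,0]],
    [-1,[-0.31,-0.25,0.05],[0,0,0]],
    [-1,[-0.31,-0.25,0.05],[0,0,0]],
    [-1,[-0.31,-0.25,0.05],[0,0,0]],
  ],
)

```text
clock: 1.37
tcp_pos: [0.3831, 0.3633, 0.2719]
ee_rot: [0.0, 0.211, 0.978, 0.0]
contact_force: [0.2, 0.6, -0.4]
width: 0.0852
finger_force: 0.0
```

Call:
play_rows(
  motion=[
    [-1,[-0.31,-0.25,0.05],[0,0,0]],
    [-1,[-0.31,-0.25,0.05],[0,0,0]],
    [-1,[-0.31,-0.25,0.05],[0,0,0]],
    [-1,[-0.31,-0.25,0.05],[0,0,0]],
    [-1,[-0.31,-0.25,0.05],[0,0,0]],
    [-1,[-0.31,-0.25,0.05],[0,0,0]],
    [-1,[-0.2,-0.4,0],[0,0,0]],
    [-1,[-0.2,-0.4,0],[0,0,0]],
  ],
)

```text
clock: 2.03
tcp_pos: [0.4721, 0.1211, 0.2477]
ee_rot: [0.0, 0.211, 0.978, 0.0]
contact_force: [0.3, -0.0, 0.1]
width: 0.0855
finger_force: 0.0
```

Call:
play_rows(
  motion=[
    [-1,[-0.2,-0.4,0],[0,0,0]],
    [-1,[-0.2,-0.4,0],[0,0,0]],
    [-1,[-0.2,-0.4,0],[0,0,0]],
    [-1,[-0.2,-0.4,0],[0,0,0]],
    [-1,[-0.2,-0.4,0],[0,0,0]],
    [-1,[-0.2,-0.4,0],[0,0,0]],
    [-1,[-0.2,-0.4,0],[0,0,0]],
    [-1,[0,0,0],[0,0,0]],
  ],
)

```text
clock: 2.7
tcp_pos: [0.482, -0.1329, 0.2483]
ee_rot: [0.001, 0.212, 0.977, -0.001]
contact_force: [0.3, -0.3, 0.3]
width: 0.0856
finger_force: 0.0
```

Run:
```python
from h import *
np.set_printoptions(precision=4,suppress=True)
print(pose()[0]); goal([.4843,-.1867,.15],43.3)
print('plate',atz('top',(257.8,288.1),.008),'seal',atz('top',(254.9,289.4),.074))
```

```text
[ 0.482  -0.1329  0.2483]
shift [-0.302 -0.599  1.23 ] turn about tool z deg 22.2 j [-0.329  0.343  1.995 -0.001  0.801 -1.471] tilt 0.15 t 2.7
plate [0.4749 0.1246 0.008 ] seal [0.474  0.1239 0.074 ]
```

Call:
play_rows(
  motion=[
    [-1,[-0.15,-0.3,0.2],[0,0,0]],
    [-1,[-0.152,-0.3,0.2],[0,0,0]],
    [-1,[0,0,0.21],[0,0,0.0925]],
    [-1,[0,0,0.21],[0,0,0.0925]],
    [-1,[0,0,0.2],[0,0,0.0925]],
    [-1,[0,0,0.2],[0,0,0.0925]],
    [-1,[0,0,0],[0,0,0]],
  ],
)

```text
clock: 3.28
tcp_pos: [0.4824, -0.181, 0.148]
ee_rot: [-0.002, 0.397, 0.918, 0.0]
contact_force: [-1.0, 0.0, -0.5]
width: 0.0856
finger_force: 0.0
```

Run:
```python
from h import *
np.set_printoptions(precision=4,suppress=True)
print(pose()[0]); goal([.4843,-.1867,.0975],43.3)
save('side','s1.png',(220,220,380,340),5)
c=place_of('side','lid_bar');print([(x['confidence'],x['pixel'],atz('side',x['pixel'],.034)) for x in c])
```

```text
[ 0.4824 -0.181   0.148 ]
shift [-0.07  -0.031  0.632] turn about tool z deg -0.1 j [-0.418  0.52   2.036  0.     0.59  -1.171] tilt 0.2 t 3.2833
[(0.84, [286.5, 300.8], array([ 0.483 , -0.1803,  0.034 ])), (0.72, [341.9, 296.0], array([ 0.6082, -0.197 ,  0.034 ])), (0.5, [259.4, 240.3], array([0.4652, 0.0883, 0.034 ]))]
```

View pics/s1.png

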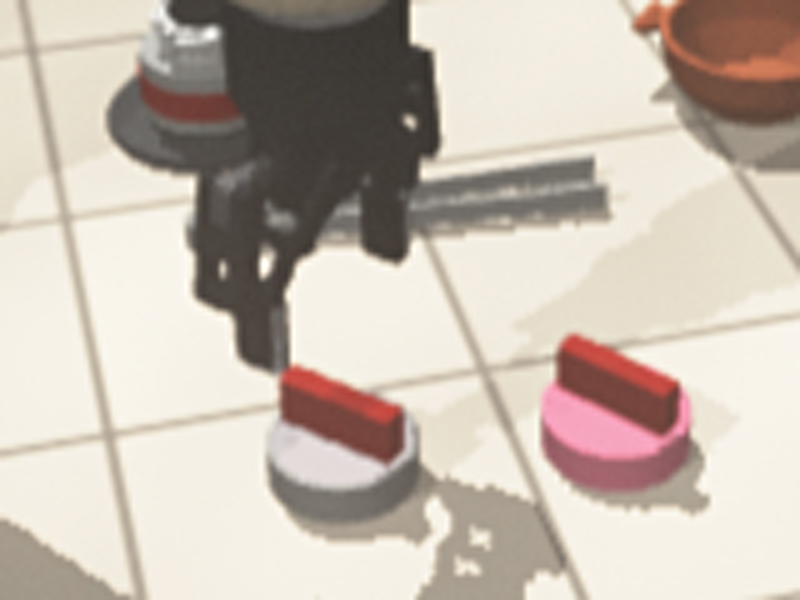

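The grey lid's bar sits at crop (340,415), the pink one at (620,385); the open fingers straddle the grey lid's bar line from above. Descending and gripping.

Call:
play_rows(
  motion=[
    [-1,[-0.032,-0.02,0.2],[0,0,0]],
    [-1,[0,0,0.2],[0,0,0]],
    [-1,[0,0,0.15],[0,0,0]],
    [-1,[0,0,0.08],[0,0,0]],
    [-1,[0,0,0],[0,0,0]],
    [0.4,[0,0,0],[0,0,0]],
    [1,[0,0,0],[0,0,0]],
    [1,[0,0,0],[0,0,0]],
  ],
)

```text
clock: 4.05
tcp_pos: [0.4847, -0.1845, 0.1008]
ee_rot: [0.001, 0.395, 0.919, -0.0]
contact_force: [-0.1, -0.5, -0.4]
width: 0.0513
finger_force: 0.0
```

Call:
play_rows(
  motion=[
    [1,[0,0,0],[0,0,0]],
    [1,[0,0,0],[0,0,0]],
    [1,[0,0,0],[0,0,0]],
    [1,[0,0,0],[0,0,0]],
  ],
)

```text
clock: 4.38
tcp_pos: [0.4843, -0.1844, 0.1004]
ee_rot: [0.0, 0.395, 0.919, -0.0]
contact_force: [-1.6, 0.7, 10.2]
width: 0.0124
finger_force: 58.9
```

Call:
play_rows(
  motion=[
    [1,[0,0,-0.15],[0,0,0]],
    [1,[0,0,-0.3],[0,0,0]],
    [1,[0,0,-0.4],[0,0,0]],
    [1,[0,0,-0.4],[0,0,0]],
    [1,[0,0,-0.2],[0,0,0]],
    [1,[0,0,0],[0,0,0]],
  ],
)

```text
clock: 4.88
tcp_pos: [0.4856, -0.185, 0.2195]
ee_rot: [0.003, 0.395, 0.919, -0.0]
contact_force: [-0.2, -0.3, -0.8]
width: 0.0125
finger_force: 58.8
```

Run:
```python
from h import *
np.set_printoptions(precision=4,suppress=True)
t,r,s=pose();print(t,s['width'],s['contact_force'],r.as_matrix())
for c in ['top','side']:
  [imaging.grab_frame(c)]
  print(c,[(round(x['confidence'],2),x['pixel']) for x in place_of(c,'lid_bar')],[(round(x['confidence'],2),x['pixel']) for x in place_of(c,'lid_rim')])
goal([.4745,.1243,.22],43.3)
```

```text
[ 0.4856 -0.185   0.2195] 0.012508789682498285 [-0.1994 -0.2808 -0.7855] [[-0.6879  0.7258  0.0052]
 [ 0.7258  0.6879 -0.0023]
 [-0.0053  0.0021 -1.    ]]
top [(0.97, [392.3, 233.9])] [(0.64, [256.9, 286.7]), (0.59, [389.3, 231.8])]
side [(0.93, [284.4, 259.9]), (0.74, [339.8, 294.7]), (0.73, [246.8, 192.6])] [(0.94, [286.3, 271.0]), (0.56, [342.8, 310.5])]
shift [ 2.877  2.57  -0.062] turn about tool z deg 0.2 j [-0.422  0.415  1.985 -0.     0.744 -1.181] tilt 0.12 t 5.1833
```

Call:
play_rows(
  motion=[
    [1,[0.2,0.18,0],[0,0,0]],
    [1,[0.34,0.3,0],[0,0,0]],
    [1,[0.36,0.32,0],[0,0,0]],
    [1,[0.36,0.32,0],[0,0,0]],
    [1,[0.36,0.32,0],[0,0,0]],
    [1,[0.36,0.32,0],[0,0,0]],
    [1,[0.36,0.32,0],[0,0,0]],
    [1,[0.34,0.3,0],[0,0,0]],
  ],
)

```text
clock: 5.85
tcp_pos: [0.474, 0.1042, 0.2151]
ee_rot: [-0.001, 0.395, 0.919, -0.0]
contact_force: [0.9, 0.0, -0.2]
width: 0.0128
finger_force: 58.8
```

Call:
play_rows(
  motion=[
    [1,[0.2,0.19,0],[0,0,0]],
    [1,[0,0,0.2],[0,0,0]],
    [1,[0,0,0.2],[0,0,0]],
    [1,[0,0,0],[0,0,0]],
    [1,[0,0,0],[0,0,0]],
  ],
)

```text
clock: 6.27
tcp_pos: [0.4741, 0.1242, 0.1829]
ee_rot: [-0.001, 0.395, 0.919, -0.001]
contact_force: [0.1, 0.4, 0.1]
width: 0.0129
finger_force: 58.8
```

Run:
```python
from h import *
np.set_printoptions(precision=4,suppress=True)
t,r,s=pose();print(t,s['contact_force'],s['width'])
save('side','s2.png',(200,140,320,260),5); save('top','t2.png',(200,235,310,345),5)
for th in ['lid_bar','lid_rim','tin_mouth','plate']:
 for c in ['top','side']:
  print(th,c,[(round(x['confidence'],2),np.round(x['pixel'],1)) for x in place_of(c,th)])
goal([.4745,.1243,.16],43.3)
# bar = grasp + offset
for p,n in [((.4745,.1243,.070),'mouth'),((.4745,.1243,.0),'plate')]: print(n,proj('top',np.array(p)),proj('side',np.array(p)))
b=t+r.apply([0,0,.0665]);print('bar pred',b,proj('top',b),proj('side',b))
```

```text
[0.4741 0.1242 0.1829] [0.1219 0.421  0.0977] 0.012949158891717404
lid_bar top [(0.65, array([390.2, 233.3]))]
lid_bar side [(0.88, array([340. , 293.4])), (0.8, array([258.1, 208.3]))]
lid_rim top [(0.91, array([391.6, 231.9]))]
lid_rim side [(0.88, array([342.4, 308.7])), (0.67, array([260.7, 216.8]))]
tin_mouth top []
tin_mouth side [(0.8, array([258.5, 221.2]))]
plate top []
plate side [(0.98, array([260.2, 240.3]))]
shift [ 0.005 -0.004  0.302] turn about tool z deg 0.1 j [ 0.194  0.433  2.069  0.     0.64  -0.564] tilt 0.03 t 6.7667
mouth [254.9172 289.1303] [259.7844 222.0973]
plate [258.3049 288.156 ] [261.4143 243.4356]
bar pred [0.4739 0.1241 0.1164] [252.5227 290.1309] [258.4233 207.2771]
```

View pics/s2.png

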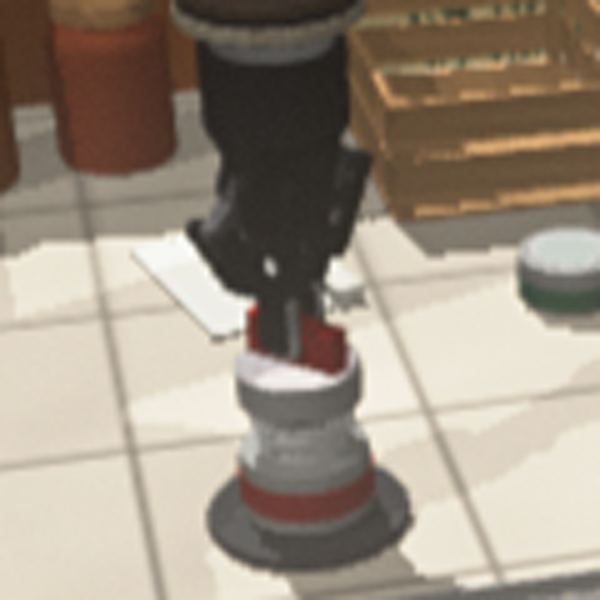

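The lid hangs level at crop (298,380), centred over the tin (plate centre at crop (310,515)) within about 1 mm. Lowering until contact.

Call:
play_rows(
  motion=[
    [1,[-0.005,0.007,0.08],[0,0,0]],
    [1,[0,0,0.08],[0,0,0]],
    [1,[0,0,0.02],[0,0,0]],
    [1,[0,0,0],[0,0,0]],
  ],
)

```text
clock: 7.1
tcp_pos: [0.4756, 0.1247, 0.1687]
ee_rot: [-0.0, 0.395, 0.919, 0.0]
contact_force: [-0.4, 8.0, -4.2]
width: 0.0127
finger_force: 59.1
```

Call:
play_rows(
  motion=[
    [1,[0,0,0.013],[0,0,0]],
    [1,[0,0,0],[0,0,0]],
  ],
)

```text
clock: 7.27
tcp_pos: [0.4754, 0.1248, 0.1678]
ee_rot: [-0.0, 0.395, 0.919, 0.0]
contact_force: [-1.3, 9.1, -0.3]
width: 0.0127
finger_force: 59.6
```

Call:
play_rows(
  motion=[
    [1,[0,0,0.013],[0,0,0]],
    [1,[0,0,0],[0,0,0]],
  ],
)

```text
clock: 7.43
tcp_pos: [0.4754, 0.1249, 0.1668]
ee_rot: [-0.0, 0.395, 0.919, 0.0]
contact_force: [-0.9, 8.6, 2.2]
width: 0.0123
finger_force: 59.8
```

Call:
play_rows(
  motion=[
    [1,[0,0,0.013],[0,0,0]],
    [1,[0,0,0],[0,0,0]],
  ],
)

```text
clock: 7.6
tcp_pos: [0.4754, 0.1249, 0.166]
ee_rot: [-0.0, 0.395, 0.919, 0.0]
contact_force: [-2.6, 8.9, 8.4]
width: 0.0129
finger_force: 60.7
```

Call:
play_rows(
  motion=[
    [1,[0.01,0.008,-0.02],[0,0,0]],
    [1,[0,0,0],[0,0,0]],
  ],
)

```text
clock: 7.77
tcp_pos: [0.4753, 0.1256, 0.1676]
ee_rot: [-0.0, 0.395, 0.919, -0.0]
contact_force: [-1.0, 1.6, 0.2]
width: 0.0127
finger_force: 59.4
```

Call:
play_rows(
  motion=[
    [1,[0.01,0.008,0],[0,0,0]],
    [1,[0,0,0],[0,0,0]],
  ],
)

```text
clock: 7.93
tcp_pos: [0.4753, 0.1264, 0.1677]
ee_rot: [-0.0, 0.395, 0.919, -0.0]
contact_force: [-0.4, -0.5, -0.6]
width: 0.0124
finger_force: 59.4
```

Call:
play_rows(
  motion=[
    [1,[0,0,0.02],[0,0,0]],
    [1,[0,0,0],[0,0,0]],
  ],
)

```text
clock: 8.1
tcp_pos: [0.4755, 0.1263, 0.1663]
ee_rot: [0.0, 0.395, 0.919, 0.0]
contact_force: [-1.1, -0.3, 4.3]
width: 0.0124
finger_force: 60.2
```

Call:
play_rows(
  motion=[
    [1,[0,0,0.013],[0,0,0]],
    [1,[0,0,0],[0,0,0]],
  ],
)

```text
clock: 8.27
tcp_pos: [0.4757, 0.1263, 0.1658]
ee_rot: [0.0, 0.395, 0.919, 0.0]
contact_force: [-3.6, -2.2, 17.8]
width: 0.0128
finger_force: 62.1
```

Call:
play_rows(
  motion=[
    [1,[0,0,0.013],[0,0,0]],
    [1,[0,0,0],[0,0,0]],
  ],
)

```text
clock: 8.43
tcp_pos: [0.4758, 0.1263, 0.1654]
ee_rot: [0.001, 0.395, 0.919, 0.0]
contact_force: [-6.2, -4.2, 33.1]
width: 0.0127
finger_force: 64.1
```

Call:
play_rows(
  motion=[
    [1,[0,0,-0.01],[0,0,0]],
    [1,[0,0,0],[0,0,-0.067]],
    [1,[0,0,0],[0,0,-0.067]],
    [1,[0,0,0],[0,0,0]],
  ],
)

```text
clock: 8.77
tcp_pos: [0.4758, 0.1265, 0.1654]
ee_rot: [0.0, 0.328, 0.945, 0.0]
contact_force: [-0.3, 2.6, 4.3]
width: 0.0126
finger_force: 60.1
```

Call:
play_rows(
  motion=[
    [1,[0,0,0],[0,0,-0.067]],
    [1,[0,0,0],[0,0,-0.067]],
    [1,[0,0,0],[0,0,0]],
  ],
)

```text
clock: 9.02
tcp_pos: [0.4753, 0.1263, 0.1649]
ee_rot: [-0.0, 0.261, 0.965, -0.0]
contact_force: [-0.5, -0.7, -0.0]
width: 0.0129
finger_force: 59.5
```

Call:
play_rows(
  motion=[
    [1,[0,0,0],[0,0,-0.067]],
    [1,[0,0,0],[0,0,-0.067]],
    [1,[0,0,0],[0,0,0]],
  ],
)

```text
clock: 9.27
tcp_pos: [0.4753, 0.1263, 0.1649]
ee_rot: [-0.0, 0.194, 0.981, -0.0]
contact_force: [-0.4, 0.9, -0.3]
width: 0.0126
finger_force: 59.5
```

Call:
play_rows(
  motion=[
    [1,[0,0,0.013],[0,0,0]],
    [1,[0,0,0.013],[0,0,0]],
    [1,[0,0,0],[0,0,0]],
  ],
)

```text
clock: 9.52
tcp_pos: [0.4756, 0.1264, 0.1634]
ee_rot: [0.0, 0.196, 0.981, 0.0]
contact_force: [-2.5, -0.7, 14.1]
width: 0.0129
finger_force: 61.6
```

Call:
play_rows(
  motion=[
    [1,[0,0,0.013],[0,0,0]],
    [1,[0,0,0],[0,0,0]],
  ],
)

```text
clock: 9.68
tcp_pos: [0.4758, 0.1264, 0.1629]
ee_rot: [0.001, 0.196, 0.981, 0.0]
contact_force: [-4.3, -2.2, 29.0]
width: 0.0127
finger_force: 63.5
```

Call:
play_rows(
  motion=[
    [1,[0,0,-0.045],[0,0,0]],
    [1,[0,0,0],[0,0,-0.11]],
    [1,[0,0,0],[0,0,-0.11]],
    [1,[0,0,0],[0,0,-0.11]],
    [1,[0,0,0],[0,0,-0.11]],
    [1,[0,0,0],[0,0,-0.11]],
    [1,[0,0,0],[0,0,-0.11]],
    [1,[0,0,0],[0,0,0]],
  ],
)

```text
clock: 10.35
tcp_pos: [0.4755, 0.1265, 0.1656]
ee_rot: [0.0, -0.151, 0.989, 0.0]
contact_force: [-1.0, 0.3, 0.5]
width: 0.0123
finger_force: 59.6
```

Call:
play_rows(
  motion=[
    [1,[0,0,0.013],[0,0,0]],
    [1,[0,0,0.013],[0,0,0]],
    [1,[0,0,0],[0,0,0]],
  ],
)

```text
clock: 10.6
tcp_pos: [0.475, 0.1263, 0.1631]
ee_rot: [-0.001, -0.148, 0.989, -0.0]
contact_force: [-1.4, -0.4, -0.1]
width: 0.0124
finger_force: 59.5
```

Call:
play_rows(
  motion=[
    [1,[0,0,0.013],[0,0,0]],
    [1,[0,0,0],[0,0,0]],
  ],
)

```text
clock: 10.77
tcp_pos: [0.475, 0.1263, 0.1621]
ee_rot: [-0.0, -0.149, 0.989, -0.0]
contact_force: [-2.1, 0.5, -1.0]
width: 0.0126
finger_force: 59.4
```

In the gap, so far free of contact. Continuing down.

Call:
play_rows(
  motion=[
    [1,[0,0,0.013],[0,0,0]],
    [1,[0,0,0.013],[0,0,0]],
    [1,[0,0,0],[0,0,0]],
  ],
)

```text
clock: 11.02
tcp_pos: [0.4752, 0.1264, 0.1601]
ee_rot: [-0.0, -0.149, 0.989, -0.0]
contact_force: [-2.8, -0.2, -1.1]
width: 0.0125
finger_force: 59.4
```

Call:
play_rows(
  motion=[
    [1,[0,0,0.013],[0,0,0]],
    [1,[0,0,0],[0,0,0]],
  ],
)

```text
clock: 11.18
tcp_pos: [0.4755, 0.1264, 0.1592]
ee_rot: [0.0, -0.149, 0.989, -0.0]
contact_force: [-1.6, -0.1, -0.8]
width: 0.0129
finger_force: 59.3
```

Call:
play_rows(
  motion=[
    [1,[0,0,0.013],[0,0,0]],
    [1,[0,0,0],[0,0,0]],
  ],
)

```text
clock: 11.35
tcp_pos: [0.4755, 0.1264, 0.1582]
ee_rot: [0.0, -0.149, 0.989, -0.0]
contact_force: [-1.6, -0.8, -0.1]
width: 0.013
finger_force: 59.5
```

Call:
play_rows(
  motion=[
    [1,[0,0,0.013],[0,0,0]],
    [1,[0,0,0],[0,0,0]],
  ],
)

```text
clock: 11.52
tcp_pos: [0.4755, 0.1264, 0.1572]
ee_rot: [0.0, -0.149, 0.989, -0.0]
contact_force: [-2.4, -0.2, 1.9]
width: 0.0127
finger_force: 59.6
```

Call:
play_rows(
  motion=[
    [1,[0,0,0.013],[0,0,0]],
    [1,[0,0,0],[0,0,0]],
  ],
)

```text
clock: 11.68
tcp_pos: [0.4755, 0.1264, 0.1562]
ee_rot: [0.0, -0.149, 0.989, -0.0]
contact_force: [-1.5, 0.0, 2.4]
width: 0.0127
finger_force: 59.8
```

Call:
play_rows(
  motion=[
    [1,[0,0,0.01],[0,0,0]],
    [1,[0,0,0],[0,0,0]],
  ],
)

```text
clock: 11.85
tcp_pos: [0.4755, 0.1264, 0.1554]
ee_rot: [0.0, -0.149, 0.989, 0.0]
contact_force: [-1.7, -0.4, 3.4]
width: 0.0126
finger_force: 60.0
```

Call:
play_rows(
  motion=[
    [1,[0,0,0.004],[0,0,0.1]],
    [1,[0,0,0],[0,0,0.1]],
    [1,[0,0,0],[0,0,0.1]],
    [1,[0,0,0],[0,0,0]],
  ],
)

```text
clock: 12.18
tcp_pos: [0.4755, 0.1264, 0.1552]
ee_rot: [0.0, 0.01, 1.0, 0.0]
contact_force: [-1.3, 1.2, 2.5]
width: 0.0126
finger_force: 60.0
```

Call:
play_rows(
  motion=[
    [1,[0,0,0],[0,0,0.1]],
    [1,[0,0,0],[0,0,0.1]],
    [1,[0,0,0],[0,0,0]],
  ],
)

```text
clock: 12.43
tcp_pos: [0.4757, 0.1265, 0.1552]
ee_rot: [0.0, 0.113, 0.994, 0.0]
contact_force: [-0.0, 0.1, 3.4]
width: 0.013
finger_force: 60.0
```

Call:
play_rows(
  motion=[
    [1,[0,0,0],[0,0,0.1]],
    [1,[0,0,0],[0,0,0.1]],
    [1,[0,0,0],[0,0,0]],
  ],
)

```text
clock: 12.68
tcp_pos: [0.4755, 0.1265, 0.1551]
ee_rot: [0.0, 0.215, 0.977, 0.0]
contact_force: [-0.4, 0.1, 1.7]
width: 0.0125
finger_force: 59.9
```

Run:
```python
from h import *
t,r,s=pose();print(t,s['contact_force'],s['wrist_torque'],np.degrees(2*np.arctan2(s['ee_rot'][1],s['ee_rot'][2])),s['joint_pos'])
```

```text
[0.47546871 0.12648785 0.15511061] [-0.39517457  0.14626068  1.69173098] [ 0.02289923  0.23862398 -0.09362005] 24.79207911474915 [ 1.98355494e-01  4.84061237e-01  2.08596659e+00  8.08407315e-05
  5.71399344e-01 -9.39805419e-01]
```

Call:
play_rows(
  motion=[
    [1,[0,0,0],[0,0,0.08]],
    [1,[0,0,0],[0,0,0.08]],
    [1,[0,0,0],[0,0,0]],
  ],
)

```text
clock: 12.93
tcp_pos: [0.4754, 0.1264, 0.155]
ee_rot: [-0.0, 0.294, 0.956, -0.0]
contact_force: [-0.2, -0.6, -1.1]
width: 0.0127
finger_force: 59.4
```

Run:
```python
from h import *
t,r,s=pose();print(t,s['contact_force'],s['wrist_torque'],np.degrees(2*np.arctan2(s['ee_rot'][1],s['ee_rot'][2])))
```

```text
[0.47540627 0.12643035 0.1549836 ] [-0.21681275 -0.55088344 -1.07584075] [-0.03892241  0.05555625 -0.13803619] 34.23289164045009
```

Call:
play_rows(
  motion=[
    [1,[0,0,0],[0,0,0.06]],
    [1,[0,0,0],[0,0,0.04]],
    [1,[0,0,0],[0,0,0]],
  ],
)

```text
clock: 13.18
tcp_pos: [0.4749, 0.1268, 0.1549]
ee_rot: [-0.001, 0.342, 0.94, -0.0]
contact_force: [-4.1, 7.8, -1.0]
width: 0.0128
finger_force: 59.7
```

Run:
```python
from h import *
t,r,s=pose();print(t,s['contact_force'],s['wrist_torque'],np.degrees(2*np.arctan2(s['ee_rot'][1],s['ee_rot'][2])))
```

```text
[0.47488092 0.12681781 0.15490269] [-4.11243316  7.76519109 -1.01409511] [1.48023759 0.73260145 0.3866621 ] 40.05713415890979
```

Call:
play_rows(
  motion=[
    [1,[0,0,0],[0,0,0.03]],
    [1,[0,0,0],[0,0,0]],
  ],
)

```text
clock: 13.35
tcp_pos: [0.4748, 0.1269, 0.1549]
ee_rot: [-0.001, 0.356, 0.934, -0.0]
contact_force: [-5.3, 9.0, -0.1]
width: 0.0128
finger_force: 60.9
```

Run:
```python
from h import *
t,r,s=pose();print(t,s['contact_force'],s['wrist_torque'],np.degrees(2*np.arctan2(s['ee_rot'][1],s['ee_rot'][2])))
```

```text
[0.47475917 0.12688761 0.15486823] [-5.32950213  9.00865352 -0.06125623] [1.70405322 0.85816822 0.97346864] 41.76268201126893
```

Call:
play_rows(
  motion=[
    [1,[0,0,0],[0,0,0.03]],
    [1,[0,0,0],[0,0,0]],
    [0.3,[0,0,0],[0,0,0]],
    [-0.2,[0,0,0],[0,0,0]],
    [-0.2,[0,0,0],[0,0,0]],
    [-0.2,[0,0,0],[0,0,0]],
  ],
)

```text
clock: 13.85
tcp_pos: [0.4756, 0.1264, 0.1551]
ee_rot: [0.0, 0.374, 0.928, 0.0]
contact_force: [-0.0, 0.6, 0.2]
width: 0.0514
finger_force: 0.0
```

Call:
play_rows(
  motion=[
    [-0.2,[0,0,-0.1],[0,0,0]],
    [-0.2,[0,0,-0.3],[0,0,0]],
    [-0.2,[0,0,-0.4],[0,0,0]],
    [-0.2,[0,0,-0.4],[0,0,0]],
    [-0.2,[-0.4,0,-0.1],[0,0,0]],
    [-0.2,[-0.4,0,0],[0,0,0]],
    [-0.2,[-0.4,0,0],[0,0,0]],
    [-0.2,[-0.4,0,0],[0,0,0]],
  ],
)

```text
clock: 14.52
tcp_pos: [0.5684, 0.0364, 0.2604]
ee_rot: [0.001, 0.374, 0.927, 0.0]
contact_force: [1.4, -0.1, 0.4]
width: 0.0513
finger_force: 0.0
```

Run:
```python
from h import *
np.set_printoptions(precision=4,suppress=True)
t,r,s=pose();print(t,s['contact_force'],s['width'],s['clock'])
save('side','s3.png',(200,160,320,260),5)
for th in ['lid_bar','lid_rim','plate']:
 for c in ['top','side']:
  print(th,c,[(round(x['confidence'],2),np.round(x['pixel'],1)) for x in place_of(c,th)])
b=np.array([.4752,.1266,.0885]);print(proj('top',b),proj('side',b))
print(redbar('top',(230,265,280,310),.101))
```

```text
[0.5684 0.0364 0.2604] [ 1.4369 -0.0558  0.4393] 0.0512842244126298 14.5167
lid_bar top [(0.65, array([390.2, 233.3]))]
lid_bar side [(0.87, array([343.3, 296.6])), (0.6, array([259. , 215.2]))]
lid_rim top [(0.91, array([391.6, 231.9]))]
lid_rim side [(0.7, array([345.1, 309.8])), (0.68, array([259.2, 227.9]))]
plate top []
plate side [(0.8, array([259.4, 240.1]))]
[252.944  289.1052] [259.4553 215.8079]
(array([0.4752, 0.1253]), np.float64(140.7544792268832), array([0.0133, 0.0597]), array([243, 278,  21,  23, 158], dtype=int32))
```

View pics/s3.png

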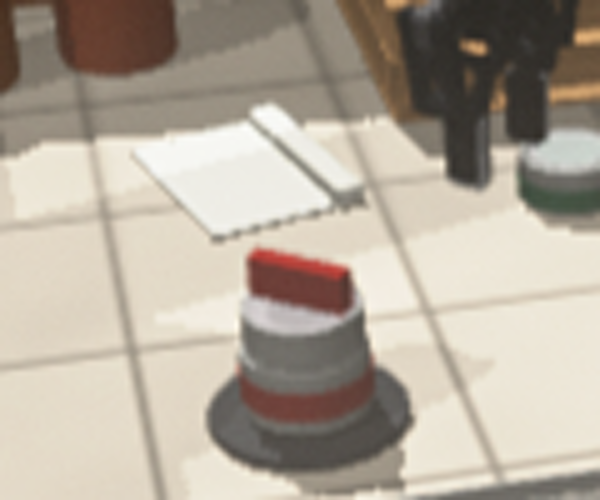

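The lid sits level and centred at crop (303,300). The bar reads 140.7°, while the tool was at 136° on release, so I'll regrip once to confirm that it rests against the stop.

Run:
```python
from h import *
for i in range(2): print(redbar('top',(230,265,280,310),.101)[:2])
goal([.4754,.126,.2],140.7-90)
```

```text
(array([0.47507796, 0.12536493]), np.float64(140.61662327905495))
(array([0.47507796, 0.12536493]), np.float64(140.61662327905495))
shift [ 1.587 -0.004  0.741] turn about tool z deg -4.7 j [ 0.014  0.417  1.833  0.     0.891 -0.79 ] tilt 0.01 t 15.0167
```

Call:
play_rows(
  motion=[
    [-0.2,[0.4,0,0],[0,0,0]],
    [-0.2,[0.4,0,0],[0,0,0]],
    [-0.2,[0.4,0,0],[0,0,0]],
    [-0.2,[0.387,-0.004,0.3],[0,0,0]],
    [-0.2,[0,0,0.44],[0,0,-0.078]],
    [-0.2,[0,0,0.35],[0,0,0]],
    [-0.2,[0,0,0.2],[0,0,0]],
    [-0.2,[0,0,0],[0,0,0]],
  ],
)

```text
clock: 15.68
tcp_pos: [0.474, 0.1257, 0.1533]
ee_rot: [-0.002, 0.336, 0.942, -0.001]
contact_force: [-0.8, -1.4, -0.1]
width: 0.0509
finger_force: 0.0
```

Run:
```python
from h import *
goal([.4754,.126,.155],140.7-90);s=manip.state();print(s['contact_force'],s['wrist_torque'],s['tcp_pos'])
```

```text
shift [-0.011  0.015 -0.021] turn about tool z deg 0.0 j [ 0.197  0.487  2.088 -0.     0.572 -0.688] tilt 0.26 t 15.6833
[-0.75733724 -1.38394467 -0.13774206] [-0.0043536   0.02914932 -0.00981189] [0.47395433 0.12567364 0.1533395 ]
```

Call:
play_rows(
  motion=[
    [-0.2,[-0.008,0.012,-0.02],[0,0,0]],
    [0.4,[0,0,0],[0,0,0]],
    [1,[0,0,0],[0,0,0]],
    [1,[0,0,0],[0,0,0]],
    [1,[0,0,0],[0,0,0]],
    [1,[0,0,0],[0,0,0]],
  ],
)

```text
clock: 16.18
tcp_pos: [0.4774, 0.1258, 0.1583]
ee_rot: [0.001, 0.337, 0.942, 0.0]
contact_force: [-0.4, -1.1, 5.6]
width: 0.0125
finger_force: 61.4
```

Run:
```python
from h import *
goal([.4754,.126,.155],140.7-90);s=manip.state();print(s['contact_force'],s['wrist_torque'],s['tcp_pos'],s['finger_force'])
```

```text
shift [ 0.022 -0.014  0.041] turn about tool z deg -0.0 j [ 0.196  0.48   2.081 -0.     0.579 -0.688] tilt 0.08 t 16.1833
[-0.43086923 -1.06901956  5.63961293] [-0.26941966  0.04601964  0.08259665] [0.47744376 0.12575623 0.15825956] 61.435593366622925
```

Call:
play_rows(
  motion=[
    [1,[0,0,0],[0,0,0.05]],
    [1,[0,0,0],[0,0,0]],
  ],
)

```text
clock: 16.35
tcp_pos: [0.4774, 0.1257, 0.1582]
ee_rot: [0.001, 0.362, 0.932, 0.0]
contact_force: [-1.8, -2.5, 9.0]
width: 0.0122
finger_force: 64.0
```

Run:
```python
from h import *
goal([.4754,.126,.155],140.7-90);s=manip.state();print(s['contact_force'],s['wrist_torque'],s['tcp_pos'],s['finger_force'])
```

```text
shift [ 0.021 -0.014  0.039] turn about tool z deg -3.2 j [ 1.960e-01  4.800e-01  2.081e+00 -1.000e-03  5.800e-01 -6.330e-01] tilt 0.06 t 16.35
[-1.75092286 -2.47992125  8.96508608] [-0.34397392  0.22720934  0.91065375] [0.47735718 0.12568079 0.15815911] 64.02650356292725
```

Torque rises to 0.9 N m within 3°, so the lid is against the stop. Releasing and clearing.

Call:
play_rows(
  motion=[
    [0.3,[0,0,0],[0,0,0]],
    [-0.2,[0,0,0],[0,0,0]],
    [-0.2,[0,0,0],[0,0,0]],
    [-0.2,[0,0,0],[0,0,0]],
    [-0.2,[0,0,-0.3],[0,0,0]],
    [-0.2,[0,0,-0.4],[0,0,0]],
    [-0.2,[0,0,-0.4],[0,0,0]],
    [-0.2,[0,0,0],[0,0,0]],
  ],
)

```text
clock: 17.02
tcp_pos: [0.4792, 0.1263, 0.2504]
ee_rot: [0.003, 0.361, 0.933, 0.002]
contact_force: [1.9, 1.3, 1.1]
width: 0.0514
finger_force: 0.0
```

Run:
```python
from h import *
s=manip.state();print(s['tcp_pos'],s['width'],s['contact_force'])
save('side','s4.png',(200,160,320,260),5)
print([(round(x['confidence'],2),np.round(x['pixel'],1)) for x in place_of('side','lid_bar')])
```

```text
[0.47916387 0.12628852 0.25035558] 0.05136434419663364 [1.8888593  1.26633466 1.05354135]
[(0.85, array([257.9, 218.7])), (0.72, array([339. , 297.5]))]
```

View pics/s4.png

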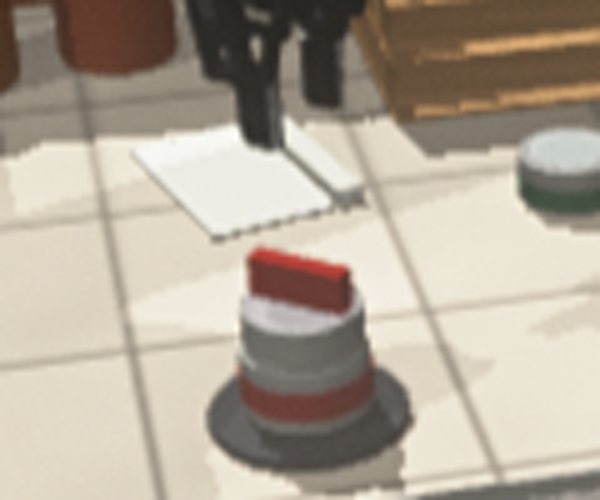

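The lid is unchanged: level and home at crop (303,300), with the gripper clear above it.

```bash
python3 -c "
from station import manip
print(manip.sign_off())"
```

```text
the job is handed in; nothing more can be done
None
```

The job is handed in at about 17 s of the 61 s allowed: the steel red-barred lid is screwed clockwise to its stop, released, and looks level and centred on the tin. The seal depth was not measured, and sign-off returned no verdict.

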